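# Fit the reamer cone to the citrus juicer and press it down to start

## Robot

A 7-joint arm with a two-finger parallel gripper is mounted at the origin on the work surface. World frame = base frame: x ahead of the robot, y to its left, z up, the work surface at z = 0. Lengths are in m, angles in rad, forces in N, time in s.
With the tool pointing down it reaches from about 0.35 to 0.775 m from the base axis. Payload 3.1 kg.
Tool frame: the origin (TCP) lies on the mounting face of the last link; the fingertips stand 173 mm ahead of it and the grasp point (between the pads) lies 155 mm ahead of it; z points along the fingers, y is the line along which they close (so a half turn about z gives the same grasp; the last joint's range is limited). The gripper opens to 85 mm and grips with 20 to 120 N. Pads are 22 mm wide; open, the fingers measure 114 mm over their backs; the gripper's body (76 mm by 85 mm) begins 54 mm behind the grasp point. The pads swing forward as they close: fully open they stand 13 mm farther back than shut.
Start: joints at [-0.042, 0.311, 0.014, 1.512, -0.004, 1.319, -0.027], TCP at [0.55, 0, 0.405] pointing down, gripper open.
Joint ranges: [-2.7, 2.7], [-0.3, 1.91], [-1.27, 1.3], [0.12, 2.57], [-1.44, 4.58], [0.2, 2.03], [-3.05, 3.05]. Speed limits (rad/s): [2.79, 2.79, 3.14, 3.14, 3.14, 3.14, 3.14].

## Interface

Orientations are given as a rotation vector (axis times angle).
In Python, from workcell import ctrl gives the robot as it stands.
- The arm moves only by the tool drive_tool, never from a script. Its argument "steps" is a list that holds one entry, the list of rows, each a list of 6 numbers: the shift along the tool's x, y, z in units of 40 mm (1.0 is 40 mm), then the turn, a rotation vector about the tool's x, y, z in units of 10 degrees (1.0 is 10 degrees). In form: [[[tx, ty, tz, rx, ry, rz], ...]]. A call has exactly 8 rows; each row shifts and turns the commanded pose from where the row before left it, along the tool's axes as they then stand; what a row does not reach is not made up. A row lasts 1/8 s, in which the tool goes at most 62.5 mm and 10.7 degrees, less where a joint would pass 70% of its speed; a pose out of reach is approached as far as the arm can. A call is refused whole if a number of a shift passes 1 or a number of a turn 1, either way. A call with a gripper value outside its range is refused whole. "gripper" is the gripper's target within -1 to 1 (fully open at 1, half-way at 0, shut at -1), set as the call begins (left out, the last holds). The fingers move at their own pace and stop on an object; "force" is the grip in N (left out, the last holds). Time passes only in rows, so rows that do not move let the fingers close, or fill a call up. It gives the time, the measured TCP pose, the force, the opening and the grip force at its end, in the units of the state.
- ctrl.sense(): the state, without advancing time (a new reading comes with each control period).
- ctrl.snapshot(name): name is "scene" or "side" or "wrist"; returns a dict with "image" (420x560x3 uint8, blue, green, red), "fx", "fy", "cx", "cy" (pixels), "position" and "rotation" of the camera in the world; the wrist camera has in their place "mount" (4x4, takes a point from camera to tool coordinates, whose origin is the TCP and whose axes are the flange's). Camera axes: x right, y down, z forward; pixel columns grow to the right and rows downward; lengths in m; the calibration is good to about 2 mm. A picture is of the moment at which its call begins: read the wrist's pose just before it. There is no depth.
- ctrl.finish_job(): hands the job in; it is judged then, once.
The state is a dict: "t": time; "joint_pos": joint angles; "qvel": joint speeds; "effort": joint torques, N m; "ee_pos": TCP position; "eef_rot": TCP orientation; "ft_force": force on the tool from outside, world axes, zero at the start; "torque": the same for the moment, N m; "width": finger opening in m; "gripper_force": force on a finger pad.
Only numpy, scipy, OpenCV 4.12 (cv2) and the standard library are available. Lean on these libraries where they do the work, as an engineer would, in place of code of your own. Each camera call takes 0.05 s, during which the arm holds its last target. There are 200 camera calls.

## Task

Get the citrus juicer ready for oranges: lift its clear cover off by the black knob and set it down gently, right way up, on the free counter beside it. Then fit the large orange reamer cone from the mat onto the juicer's drive shaft, turning it until the splines mesh and it slides fully home without forcing it, and press it down against the shaft spring as far as it goes, as one does to start the juicer. Finish still holding the cone in the gripper and keeping it pressed down; leave everything else where it stands.

Things in the scene. Friction and masses are not known exactly. Their poses are not given: they have to be found in the camera images.
- juicer: Citrus juicer, fixed on the counter: steel housing 154 mm across, on it an open black bowl (outer diameter 144, inner 136 mm), its rim 165 mm and inner floor 113 mm above the counter. Origin: centre of its underside, on the axis of housing, bowl and shaft. z up, -x to its spout (tip 128 mm from the axis). The counter to its left (x 0.40 to 0.60, y 0.24 to 0.42) is always free.
- shaft_seat (a point): Point on the axis of the white drive shaft in the middle of the bowl, on top of its round grey shoulder (30 mm across), 128 mm above the counter when nothing presses on it. z up; x and y run along the shaft's four splines, a cross 22 mm from tip to tip, 6 mm thick, 10 mm tall above the shoulder. The shaft stands at any angle about z from run to run.
- pilot_tip (a point): Tip of the round pilot pin in the middle of the splines: 10.8 mm in diameter, tapered over the last 5.5 mm, its tip 20 mm above the shoulder. It centres the cone before the splines meet. Same axes as shaft_seat.
- shaft_turn (a joint): Angle of the drive shaft about the juicer's z, rad, 0 when the splines lie along the juicer's axes. The gear motor, switched off at the wall, holds it still against up to 0.25 N m; shaft and socket are slick plastic.
- shaft (a joint): How far the shaft is pressed down against its spring, m: 0 as it stands, 0.008 at the lower stop (the start switch closes at 0.005). It begins to sink at about 5 N and reaches the stop at about 11 N. It sinks together with the cone and springs back when let go.
- cone: The large reamer cone, orange plastic, 68 mm tall, about 0.11 kg, upright on the dark mat. Origin: centre of its underside, z up to the tip. In the underside a cross-shaped socket, 21 mm deep, with slots 8.6 mm wide along x and y (1.3 mm clearance to a spline each side): it meshes in four positions 90 degrees apart, within about 6 degrees. The four bold ribs stand over the slots.
- cone_grip (a point): Point on the cone's axis, 27 mm above its underside: a good height for the point between the finger pads. Around it the smooth round collar, 52 mm in diameter and 32 mm high; above that the cone narrows to the tip. Off angle, the cone rests on the spline tops with its underside 10 mm above the shoulder; fully home its underside lies on the shoulder.
- lime_cone: The small green reamer cone (collar 38 mm in diameter, 58 mm tall) on the same mat, 0.12 m from the large one; either may be the one nearer to the juicer. Not wanted: leave it. Origin: centre of its underside.
- mat: Dark grey rubber drying mat, 200 by 260 by 4 mm, fixed on the counter to the right; the cones stand on it. Origin: centre of its underside.
- cover: Clear round plastic cover of the juicer, 150 mm in diameter, 0.14 kg, lying loosely on the bowl's rim. Origin: centre of its underside, the lower edge of its locating lip (126 mm across, 6 mm high, hanging into the bowl); the origin is 159 mm above the counter when on the juicer and at the counter's height when set down. z up. Its edge is 6 to 9 mm and its crown 23 mm above the origin.
- cover_knob (a point): Point on the cover's axis, 47 mm above the cover's origin, in the black round knob in its middle: 28 mm in diameter, from 31 to 50 mm above the origin, top at 53 mm, on a thinner neck. A good height for the point between the finger pads.
- glass: Empty drinking glass, 66 mm across, 88 mm tall, under the juicer's spout. Origin: centre of its underside. Leave it.
- fruit_bowl: Blue bowl of oranges, 176 mm across, 140 mm high, beyond the juicer. Leave it.
- pepper_mill: Dark wooden pepper mill, 56 mm across, 200 mm tall. Leave it.
- carafe: Glass carafe with handle, 110 mm across, 155 mm tall, far left. Leave it.
- mug: White mug, 80 mm across, 92 mm tall, near left. Leave it.
- knife: Kitchen knife with black handle, 260 mm long, lying on the chopping board far right. Leave it.
Things that resemble listed ones, but are neither listed nor needed, are in the scene too. Of the things that look like the cover, the larger one is meant. Several things look just like the cone: the one meant starts farthest from the robot's base.

How it is judged:
On the way, in this order (a step that is already met when the one before it is completed fails the run):
1. the cover is lifted clear of the juicer by its knob (height (world z) of cover above 0.185 m and contact force between cover and the fingers above 0.5 N), for 0.1 s.
2. the cover stands right way up on the counter beside the juicer, let go and at rest (height (world z) of cover below 0.006 m and angle between cover's own z axis and vertical below 0.08 rad and linear speed of cover below 0.02 m/s and contact force between cover and the fingers below 0.2 N and horizontal distance between cover and juicer above 0.155 m), for 0.2 s.
3. the orange cone is meshed with the shaft and fully home on its shoulder (z of cone in the frame of shaft_seat between -0.004 and 0.003 m and horizontal distance between cone and shaft_seat below 0.003 m and angle between cone's own z axis and vertical below 0.09 rad), for 0.1 s.
At the end, for the whole second after the job is handed in: Cone meshed and home (underside within 3 mm of the shoulder, 3 mm of the axis, tilt under 5 degrees), still held (over 2 N) and pressed: shaft over 5 of 8 mm down, over 4 N; cover let go, at rest, right way up on the counter (6 mm, under 4.6 degrees), 155 mm or more from the juicer's axis (all of step 2 and all of step 3 and value of joint shaft above 0.005 m and contact force between cone and the fingers above 2 N and contact force between cone and juicer above 4 N); the arm keeps its last pose, push and grip.
It fails at once if the cover is dropped or slammed on the counter (over 0.5 m/s within 30 mm of it) (height (world z) of cover below 0.03 m and linear speed of cover above 0.5 m/s).
It fails at once if the cone is forced: pushed on the juicer with more than 60 N (contact force between cone and juicer above 60 N).
It fails at once if the small green cone, glass, fruit bowl, pepper mill, carafe, mug or knife is moved by more than 20 mm (distance of any of lime_cone, glass, fruit_bowl, pepper_mill, carafe, mug, knife from where it was at the start of the episode above 0.02 m).
It fails at once if the glass, pepper mill or carafe is tipped over (angle between any of glass, pepper_mill, carafe's own z axis and vertical above 0.5 rad).
It also fails if it takes over 72 s, if anything falls off the work surface, if the arm or the gripper's body presses on something with over 40 N, if the wrist force passes 120 N, or if a joint passes its speed limit or range.

## Working session

There is one attempt and no reset: what is moved stays moved. The work goes in short steps, Python scripts to look and compute and a tool call to move; the robot and the scene stay as the last step left them, time stands still between calls to the robot, and variables do not carry over. Pictures are saved under pics/ and viewed, at most 10 in all, crops included, and the job is handed in when it is done.

Besides the shell and the picture viewer there is one more tool, called after ">>>" as name(argument=value, ...), one argument or row to a line, values as JSON. drive_tool: Moves the arm, as the interface text tells. Its arguments: {"type":"object","properties":{"steps":{"type":"array"},"gripper":{"type":"number"},"force":{"type":"number"}},"required":["steps"]}

```bash
mkdir -p pics; cat > h.py <<'E'
import numpy as np, cv2
from scipy.spatial.transform import Rotation as R
from workcell import ctrl
def snap(n,f=None):
    s=ctrl.sense(); d=ctrl.snapshot(n)
    if n=="wrist":
        T=np.eye(4);T[:3,:3]=R.from_rotvec(s["eef_rot"]).as_matrix();T[:3,3]=s["ee_pos"]
        T=T@np.array(d["mount"])
        d["position"]=T[:3,3];d["rotation"]=T[:3,:3]
    d["rotation"]=np.array(d["rotation"]).reshape(3,3) if np.size(d["rotation"])==9 else R.from_rotvec(d["rotation"]).as_matrix()
    d["position"]=np.array(d["position"])
    if f: cv2.imwrite("pics/"+f+".png",d["image"])
    return d
def ray(d,u,v):
    r=d["rotation"]@np.array([(u-d["cx"])/d["fx"],(v-d["cy"])/d["fy"],1]);return d["position"],r/np.linalg.norm(r)
def atz(d,u,v,z):
    p,r=ray(d,u,v);return p+r*(z-p[2])/r[2]
def tri(*o):
    A=0;b=0
    for d,u,v in o:
        p,r=ray(d,u,v);M=np.eye(3)-np.outer(r,r);A=A+M;b=b+M@p
    return np.linalg.solve(A,b)
def proj(d,P):
    q=d["rotation"].T@(np.array(P)-d["position"]);return d["fx"]*q[0]/q[2]+d["cx"],d["fy"]*q[1]/q[2]+d["cy"]
E
python3 - <<'E'
from h import *
import pickle
D={n:snap(n,n+"0") for n in("scene","side","wrist")}
pickle.dump(D,open("d0.pkl","wb"))
for n in D: print(n,D[n]["position"],D[n]["rotation"].round(3).tolist(),D[n]["fx"],D[n]["cx"],D[n]["cy"])
print(ctrl.sense())
cv2.imwrite("pics/both0.png",np.vstack([cv2.resize(np.hstack([D["scene"]["image"],D["side"]["image"]]),(800,300)),cv2.resize(D["wrist"]["image"],(400,300)).repeat(1,0) if 0 else np.hstack([cv2.resize(D["wrist"]["image"],(400,300)),np.zeros((300,400,3),np.uint8)])]))
E
```

```text
scene [ 1.14203015 -0.22839326  0.83471042] [[0.368, 0.678, -0.636], [0.93, -0.264, 0.257], [0.006, -0.686, -0.728]] 395.7528618974163 284.11312608462316 208.78971091750844
side [ 0.46736871 -0.74438073  0.98571643] [[0.999, -0.024, 0.038], [-0.043, -0.732, 0.68], [0.012, -0.681, -0.732]] 387.53234618340446 282.6882987442676 205.45354918069535
wrist [0.55046616 0.07497884 0.37308673] [[1.0, 0.0, -0.001], [-0.0, -0.955, -0.298], [-0.001, 0.298, -0.955]] 338.37639303823414 278.77386260305155 210.13964553163197
{'t': 0.15, 'joint_pos': array([-0.04168002,  0.31154751,  0.01400608,  1.51268874, -0.00441772,
        1.31917186, -0.02721324]), 'qvel': array([-0.00038089, -0.00280648,  0.00075466, -0.00365994, -0.00145468,
        0.00090954, -0.00017266]), 'effort': array([ 9.77451273e-04, -3.80270755e+01,  1.46461059e-01, -2.30848163e+01,
        1.21757569e-02,  9.70373891e-03, -3.15462728e-05]), 'ee_pos': array([5.49765716e-01, 1.68594672e-05, 4.03867301e-01]), 'eef_rot': array([-2.22055158e+00, -2.22061219e+00,  2.05233024e-03]), 'ft_force': array([0.75470628, 0.50024695, 0.38227685]), 'torque': array([-0.01087062, -0.03955578, -0.0235258 ]), 'gripper_force': 0.0, 'width': 0.08568252346878401}
```

View pics/scene0.png

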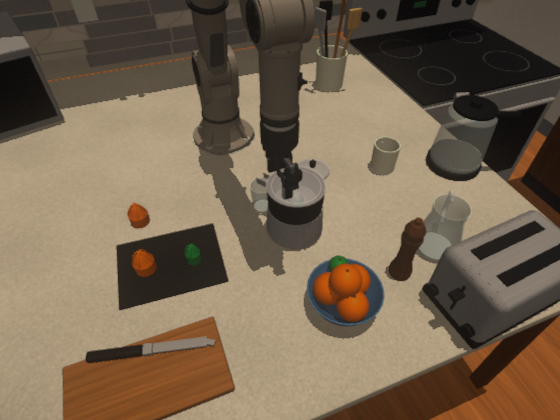

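View pics/side0.png

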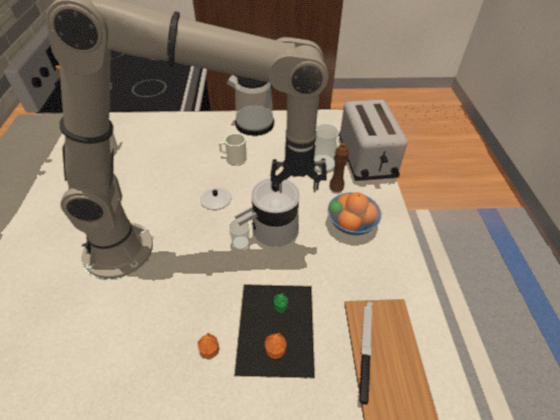

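Scene: orange cones at (144,262) on the mat and (138,213) off it; green at (193,254). Covers: the one on the juicer at (295,185) and a small one at (314,168) on the counter. Side: cones (275,346) and (208,346), green (281,302), small cover (215,198), juicer bowl (276,195). I choose the mat cone (farthest from the base) and the cover on the bowl. Next is the wrist view.

```bash
python3 - <<'E'
from h import *
import pickle
D=pickle.load(open("d0.pkl","rb"))
S,I=D["scene"],D["side"]
for n,a,b in [("cone far",(144,251),(276,336)),("cone near",(137,203),(208,336)),("green",(192,243),(281,296)),("smallcover knob",(313,163),(215,191)),("mill top",(417,222),(343,147))]:
    P=tri((S,*a),(I,*b)); print(n,P.round(3),np.hypot(*P[:2]).round(3),np.round(proj(S,P),1),np.round(proj(I,P),1))
c1=cv2.resize(S["image"][130:280,110:330],(440,300),interpolation=cv2.INTER_CUBIC)
c2=cv2.resize(I["image"][160:380,190:330],(350,550),interpolation=cv2.INTER_CUBIC)
W=cv2.resize(D["wrist"]["image"],(440,300)) 
o=np.zeros((600,800,3),np.uint8);o[:300,:440]=c1;o[300:,:440]=W;o[:550,445:795]=c2
cv2.imwrite("pics/c1.png",o)
E
```

```text
cone far [ 0.479 -0.327  0.065] 0.58 [143.4 251.8] [275.5 335.2]
cone near [ 0.312 -0.321  0.069] 0.447 [136.4 203.9] [207.5 335. ]
green [ 0.495 -0.214  0.063] 0.54 [191.3 244.1] [280.4 295. ]
smallcover knob [0.287 0.214 0.032] 0.358 [313.4 162.2] [215.3 191.8]
mill top [0.719 0.255 0.186] 0.763 [416.8 222.4] [342.9 146.7]
```

View pics/c1.png

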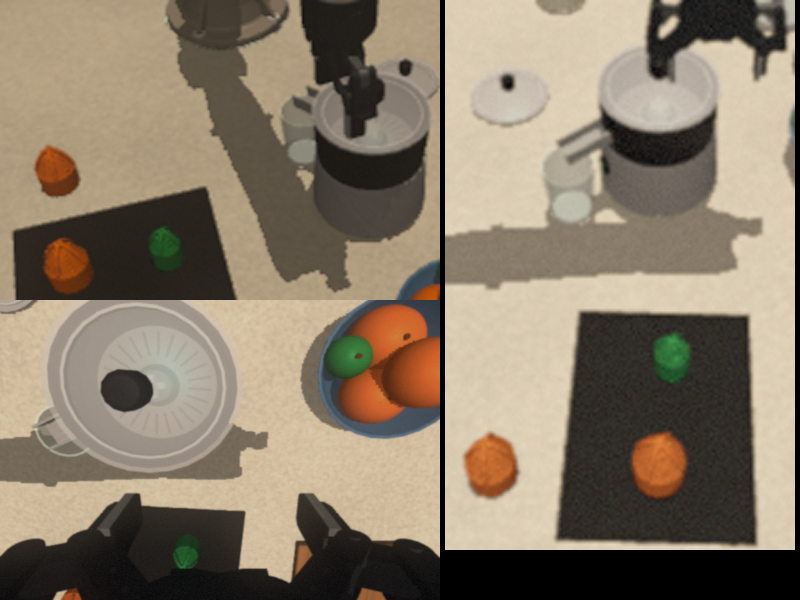

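The crop confirms: the far cone stands on the mat (side crop 659,465), and the green cone is next to it. The wrist view shows the clear cover on the bowl, with the black knob at about (160,126) full-size. It is also visible in the side view at (276,186).

```bash
python3 - <<'E'
from h import *
import pickle
D=pickle.load(open("d0.pkl","rb"))
S,I,W=D["scene"],D["side"],D["wrist"]
g=cv2.cvtColor(W["image"],cv2.COLOR_BGR2GRAY)
m=(g[60:200,90:240]<70).astype(np.uint8);n,l,st,c=cv2.connectedComponentsWithStats(m)
k=1+st[1:,4].argmax();uv=c[k]+[90,60];print(uv,st[k])
P=tri((W,*uv),(I,276,186.5));print(P,proj(W,P),proj(I,P))
print(atz(W,*uv,0.203), atz(W,uv[0],uv[1],0.2))
# mesh of other objects
c=g; 
E
```

```text
[160.72132797 125.73474178] [  39   38   65   58 2982]
[0.49161045 0.06444899 0.19742454] (np.float64(162.74166566327807), np.float64(126.32624361312216)) (np.float64(275.6899288605198), np.float64(186.36244742043814))
[0.49251932 0.06506436 0.203     ] [0.49149725 0.06488949 0.2       ]
```

>>> drive_tool(
  steps=[
    [[0.4,-0.36,0,0,0,0],[0.4,-0.36,0,0,0,0],[0.4,-0.36,0,0,0,0],[0.4,-0.36,0,0,0,0],[0,0,0,0,0,0],[0,0,0,0,0,0],[0,0,0,0,0,0],[0,0,0,0,0,0]],
  ],
)

```text
t: 1.15
ee_pos: [0.4928, 0.0634, 0.4046]
eef_rot: [2.223, 2.22, -0.0]
ft_force: [0.4, 0.9, 0.6]
width: 0.0851
gripper_force: 0.0
```

```bash
python3 - <<'E'
from h import *
import pickle
D=pickle.load(open("d0.pkl","rb"));W0=D["wrist"]
W=snap("wrist","w1");D["w1"]=W;pickle.dump(D,open("d0.pkl","wb"))
g=cv2.cvtColor(W["image"],cv2.COLOR_BGR2GRAY)
u,v=map(int,proj(W,(0.492,0.065,0.203)));print(u,v)
y0,x0=max(v-60,0),max(u-60,0)
m=(g[y0:v+60,x0:u+60]<70).astype(np.uint8);n,l,st,c=cv2.connectedComponentsWithStats(m)
print(st,c+[x0,y0])
E
```

```text
275 244
[[    0     0   120   120 12111]
 [   37    32    50    57  2289]] [[274.07398233 243.31037899]
 [276.75404107 244.50327654]]
```

View pics/w1.png

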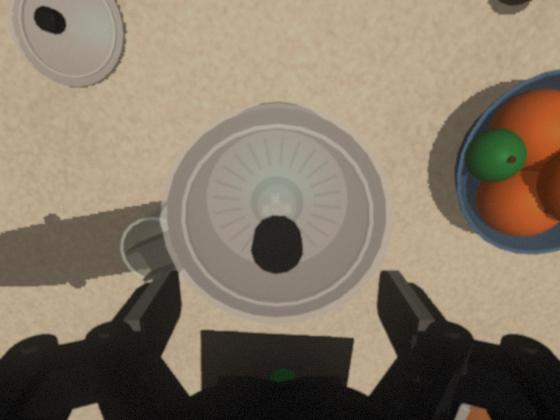

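The wrist view shows the knob at (277,244) centred between the fingers, and the small decoy cover at top left. I'll go down and grip.

>>> drive_tool(
  steps=[
    [[0.04,0,0.3,0,0,0],[0,0,0.3,0,0,0],[0,0,0.3,0,0,0],[0,0,0.18,0,0,0],[0,0,0,0,0,0],[0,0,0,0,0,0],[0,0,0,0,0,0],[0,0,0,0,0,0]],
  ],
)

```text
t: 2.2
ee_pos: [0.4925, 0.0656, 0.3619]
eef_rot: [2.221, 2.221, 0.001]
ft_force: [0.8, -0.3, -0.4]
width: 0.0855
gripper_force: 0.0
```

>>> drive_tool(
  steps=[
    [[0,0,0,0,0,0],[0,0,0,0,0,0],[0,0,0,0,0,0],[0,0,0,0,0,0],[0,0,0,0,0,0],[0,0,0,0,0,0],[0,0,0,0,0,0],[0,0,0,0,0,0]],
  ],
  gripper=-1,
  force=40,
)

```text
t: 3.2
ee_pos: [0.4922, 0.0656, 0.3617]
eef_rot: [-2.221, -2.221, 0.001]
ft_force: [-3.0, -1.0, 6.2]
width: 0.0265
gripper_force: 39.5
```

>>> drive_tool(
  steps=[
    [[0,0,-0.1,0,0,0],[0,0,-0.2,0,0,0],[0,0,-0.3,0,0,0],[0,0,-0.3,0,0,0],[0,0,-0.3,0,0,0],[0,0,-0.2,0,0,0],[0,0,-0.1,0,0,0],[0,0,0,0,0,0]],
  ],
)

```text
t: 4.2
ee_pos: [0.4924, 0.0656, 0.4217]
eef_rot: [2.221, 2.221, 0.0]
ft_force: [-0.4, 0.2, -1.1]
width: 0.0265
gripper_force: 39.4
```

```bash
python3 - <<'E'
from h import *
s=ctrl.sense();print(s["ee_pos"],s["ft_force"],s["width"],s["torque"])
a=snap("side")["image"][130:270,170:350];b=snap("scene")["image"][100:260,220:470];w=snap("wrist")["image"]
o=np.zeros((600,800,3),np.uint8);o[:280,:360]=cv2.resize(a,(360,280));o[:256,390:790]=cv2.resize(b,(400,256));o[290:590,:400]=cv2.resize(w,(400,300));cv2.imwrite("pics/l1.png",o)
E
```

```text
[0.49241728 0.06563877 0.42166222] [-0.38313383  0.2397583  -1.08336925] 0.026486355956679145 [-0.00924209 -0.08075424  0.05654029]
```

View pics/l1.png

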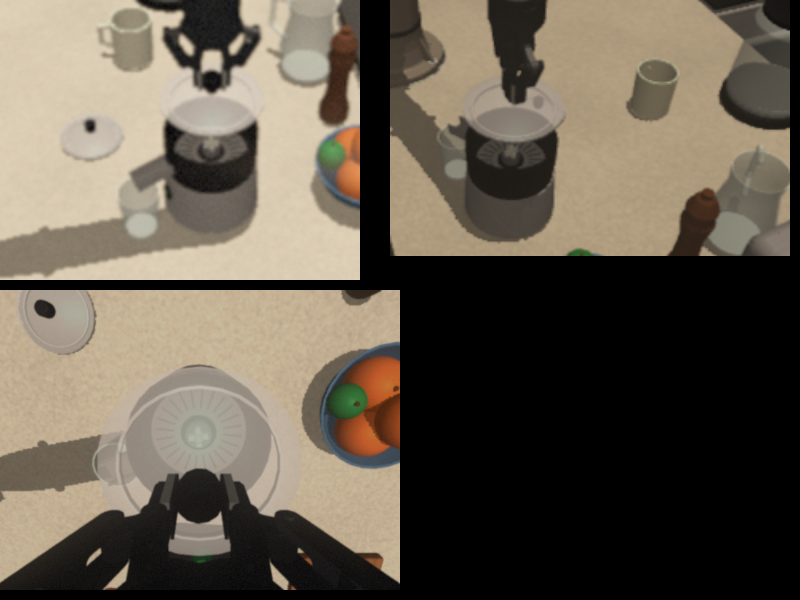

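The cover hangs level in the gripper and the shaft cross is visible below it. I'll carry it left.

>>> drive_tool(
  steps=[
    [[0.3,0,0,0,0,0],[0.6,0.05,0,0,0,0],[0.9,0.05,0,0,0,0],[1,0.05,0,0,0,0],[1,0.05,0,0,0,0],[0.95,0,0.2,0,0,0],[0.8,0,0.4,0,0,0],[0.6,0,0.5,0,0,0]],
  ],
)

```text
t: 5.35
ee_pos: [0.4995, 0.3147, 0.377]
eef_rot: [-2.217, -2.224, -0.002]
ft_force: [0.4, -0.4, -1.9]
width: 0.0264
gripper_force: 39.5
```

>>> drive_tool(
  steps=[
    [[0.2,0,0.6,0,0,0],[0,0,0.6,0,0,0],[0,0,0.6,0,0,0],[0,0,0.6,0,0,0],[0,0,0.5,0,0,0],[0,0,0.4,0,0,0],[0,0,0.2,0,0,0],[0,0,0,0,0,0]],
  ],
)

```text
t: 6.35
ee_pos: [0.5002, 0.3198, 0.2371]
eef_rot: [-2.221, -2.221, 0.001]
ft_force: [-0.4, 0.1, -1.1]
width: 0.0267
gripper_force: 39.5
```

>>> drive_tool(
  steps=[
    [[0,0,0.25,0,0,0],[0,0,0.2,0,0,0],[0,0,0.15,0,0,0],[0,0,0.1,0,0,0],[0,0,0.08,0,0,0],[0,0,0.04,0,0,0],[0,0,0.02,0,0,0],[0,0,0,0,0,0]],
  ],
)

```text
t: 7.35
ee_pos: [0.5004, 0.3197, 0.204]
eef_rot: [2.221, 2.222, 0.0]
ft_force: [-0.2, 0.2, -1.9]
width: 0.0266
gripper_force: 39.5
```

>>> drive_tool(
  steps=[
    [[0,0,0.02,0,0,0],[0,0,0.01,0,0,0],[0,0,0.01,0,0,0],[0,0,0,0,0,0],[0,0,0,0,0,0],[0,0,0,0,0,0],[0,0,0,0,0,0],[0,0,0,0,0,0]],
  ],
)

```text
t: 8.35
ee_pos: [0.5005, 0.3196, 0.2025]
eef_rot: [2.221, 2.221, 0.0]
ft_force: [-1.0, -1.0, 2.0]
width: 0.0263
gripper_force: 39.8
```

Contact is made (+3 N). I'll open and then rise.

>>> drive_tool(
  steps=[
    [[0,0,0,0,0,0],[0,0,0,0,0,0],[0,0,0,0,0,0],[0,0,0,0,0,0],[0,0,0,0,0,0],[0,0,0,0,0,0],[0,0,0,0,0,0],[0,0,0,0,0,0]],
  ],
  gripper=1,
)

```text
t: 9.35
ee_pos: [0.5004, 0.3196, 0.2023]
eef_rot: [2.221, 2.221, 0.0]
ft_force: [-0.3, 0.3, -0.2]
width: 0.0853
gripper_force: 0.0
```

>>> drive_tool(
  steps=[
    [[0,0,-0.2,0,0,0],[0,0,-0.5,0,0,0],[0,0,-0.8,0,0,0],[0,0,-1,0,0,0],[0,0,-1,0,0,0],[0,0,-1,0,0,0],[0,0,-1,0,0,0],[0,0,-0.5,0,0,0]],
  ],
)

```text
t: 10.35
ee_pos: [0.5004, 0.3198, 0.446]
eef_rot: [2.221, 2.221, 0.008]
ft_force: [0.3, 0.0, -0.8]
width: 0.0853
gripper_force: 0.0
```

>>> drive_tool(
  steps=[
    [[-0.4,0,0,0,0,0],[-0.9,0,0,0,0,0],[-1,0,0,0,0,0],[-1,-0.1,0,0,0,0],[-1,-0.1,0,0,0,0],[-0.9,0,0,0,0,0],[-0.6,0,0,0,0,0],[-0.2,0,0,0,0,0]],
  ],
)

```text
t: 11.35
ee_pos: [0.4918, 0.0765, 0.4412]
eef_rot: [-2.226, -2.216, 0.004]
ft_force: [-0.0, 0.5, -0.8]
width: 0.0853
gripper_force: 0.0
```

```bash
python3 - <<'E'
from h import *
import pickle
d={n:snap(n) for n in("scene","side","wrist")};pickle.dump(d,open("d2.pkl","wb"))
s=ctrl.sense();print(s["ee_pos"],s["t"])
W=d["wrist"]
u,v=map(int,proj(W,(0.492,0.065,0.14)));print(u,v)
x0,y0=u-60,v-50
b=d["scene"]["image"][100:260,220:470];b2=d["side"]["image"][100:260,170:370]
o=np.zeros((600,800,3),np.uint8);o[:400,:480]=cv2.resize(W["image"][y0:y0+100,x0:x0+120],(480,400),interpolation=cv2.INTER_CUBIC)
o[:210,490:770]=cv2.resize(W["image"],(280,210));o[405:600,:305]=cv2.resize(b,(305,195));o[405:600,310:554]=cv2.resize(b2,(244,195))
print(x0,y0);cv2.imwrite("pics/j1.png",o)
E
```

```text
[0.49208449 0.0798125  0.44172402] 11.5
278 214
218 164
```

View pics/j1.png

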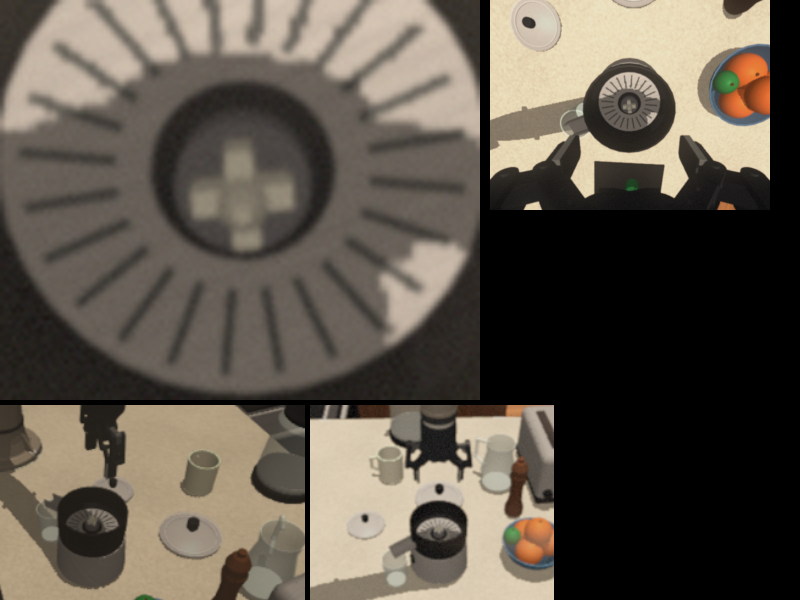

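Cover is upright on the counter at left. The spline cross is at full-frame about (279,213), turned a few degrees. I'll fit it numerically.

```bash
cat >> h.py <<'E'
def warp(d,c,z,half,ppm):
    # top view on plane z: cols=+x, rows=-y
    n=int(2*half*1000*ppm)+1;a=np.linspace(-half,half,n)
    X,Y=np.meshgrid(c[0]+a,c[1]-a)
    q=np.stack([X-d["position"][0],Y-d["position"][1],np.full_like(X,z-d["position"][2])],-1)@d["rotation"]
    return cv2.remap(d["image"],(d["fx"]*q[...,0]/q[...,2]+d["cx"]).astype(np.float32),(d["fy"]*q[...,1]/q[...,2]+d["cy"]).astype(np.float32),cv2.INTER_LINEAR)
def fitcross(d,c,z=0.138):
    g=cv2.GaussianBlur(cv2.cvtColor(warp(d,c,z,.025,4),cv2.COLOR_BGR2GRAY),(5,5),0).astype(np.float32)
    best=[]
    a=(np.arange(-14,14.01,.25));X,Y=np.meshgrid(a,-a)
    for t in np.arange(-45,45,1.):
        r=np.radians(t);x=X*np.cos(r)+Y*np.sin(r);y=-X*np.sin(r)+Y*np.cos(r)
        rr=np.hypot(X,Y);ins=((abs(x)<3)&(abs(y)<11))|((abs(y)<3)&(abs(x)<11))
        w=(rr>5.5)&(rr<13.5);T=np.where(w&ins,1./(w&ins).sum(),0)-np.where(w&~ins,1./(w&~ins).sum(),0)
        s=cv2.filter2D(g,-1,T.astype(np.float32))
        s=s[40:-40,40:-40];i,j=np.unravel_index(s.argmax(),s.shape)
        best.append((s.max(),t,c[0]+(j+40-100)/4000,c[1]-(i+40-100)/4000))
    best.sort(reverse=True);return best
E
python3 - <<'E'
from h import *
import pickle
d=pickle.load(open("d2.pkl","rb"));
for z in(.135,.138):
  for b in fitcross(d["wrist"],(0.493,0.066),z)[:4]: print(np.round(b,4))
for n in("scene","side"):print(n,np.round(fitcross(d[n],(0.493,0.066))[0],4))
E
```

```text
[48.0674  6.      0.492   0.064 ]
[47.9921  5.      0.492   0.064 ]
[47.7931  7.      0.492   0.064 ]
[47.6309  4.      0.492   0.064 ]
[48.4143  6.      0.492   0.065 ]
[48.3381  5.      0.492   0.065 ]
[48.1379  7.      0.492   0.065 ]
[47.9694  4.      0.492   0.065 ]
scene [17.0773  8.      0.478   0.0788]
side [16.8122 26.      0.4872  0.0565]
```

>>> drive_tool(
  steps=[
    [[0,0,0.4,0,0,0],[-0.1,0,0.5,0,0,0],[-0.2,0,0.4,0,0,0],[-0.1,0,0.2,0,0,0],[0,0,0,0,0,0],[0,0,0,0,0,0],[0,0,0,0,0,0],[0,0,0,0,0,0]],
  ],
)

```text
t: 12.5
ee_pos: [0.4925, 0.0639, 0.3828]
eef_rot: [2.221, 2.222, 0.001]
ft_force: [-0.4, 0.0, 0.3]
width: 0.0855
gripper_force: 0.0
```

```bash
python3 - <<'E'
from h import *
import pickle
d=pickle.load(open("d2.pkl","rb"));W=snap("wrist");d["w2"]=W;pickle.dump(d,open("d2.pkl","wb"))
for z in(.135,.138,.141):
  for b in fitcross(W,(0.493,0.066),z)[:3]: print(z,np.round(b,4))
for z in (.165,):
  for k,c,h in (("wrist",(.493,.066),.1),("w2",(.493,.066),.1)):
    g=cv2.cvtColor(warp(d[k],c,z,h,2),cv2.COLOR_BGR2GRAY);m=cv2.morphologyEx((g<75).astype(np.uint8),cv2.MORPH_CLOSE,np.ones((9,9)))
    cs=max(cv2.findContours(m,cv2.RETR_EXTERNAL,cv2.CHAIN_APPROX_NONE)[0],key=cv2.contourArea)
    (x,y),r=cv2.minEnclosingCircle(cs);print(k,"rim",c[0]+(x-200)/2000,c[1]-(y-200)/2000,r/2)
cv2.imwrite("pics/w2.png",cv2.resize(np.hstack([warp(W,(.493,.066),.138,.02,10),cv2.cvtColor(cv2.resize(g,(401,401)),cv2.COLOR_GRAY2BGR)]),None,fx=.9,fy=.9))
E
```

```text
0.135 [54.6382  6.      0.492   0.0638]
0.135 [54.5955  5.      0.492   0.0638]
0.135 [54.284   7.      0.492   0.0638]
0.138 [54.8779  6.      0.492   0.0648]
0.138 [54.8305  5.      0.492   0.0648]
0.138 [54.5105  7.      0.492   0.0648]
0.141 [54.9417  6.      0.492   0.066 ]
0.141 [54.8899  5.      0.492   0.066 ]
0.141 [54.5945  7.      0.492   0.066 ]
wrist rim 0.4887517547607422 0.06540464782714844 73.80548095703125
w2 rim 0.493 0.02144026184082032 114.33999633789062
```

View pics/w2.png

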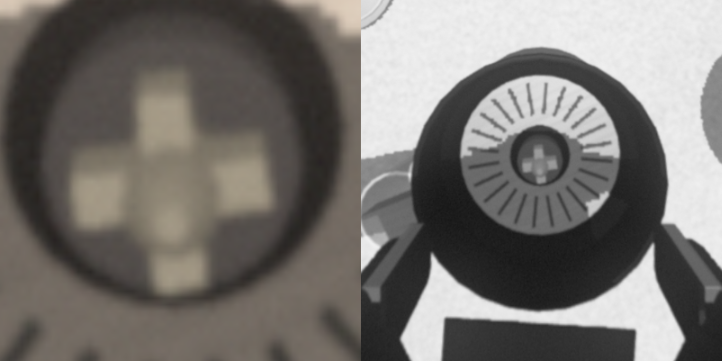

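Shaft: splines at about +6° from the world axes, centre (0.492, 0.065). Now to the cone.

>>> drive_tool(
  steps=[
    [[-0.3,0,-0.3,0,0,0],[-0.7,0,0,0,0,0],[-1,0,0,0,0,0],[-1,0,0,0,0,0],[-1,0,0,0,0,0],[-1,0,0,0,0,0],[-1,0,0,0,0,0],[-1,0,0,0,0,0]],
  ],
)

```text
t: 13.55
ee_pos: [0.492, -0.2187, 0.3954]
eef_rot: [2.221, 2.219, 0.0]
ft_force: [0.8, 0.2, -0.3]
width: 0.0852
gripper_force: 0.0
```

>>> drive_tool(
  steps=[
    [[-1,-0.1,0.1,0,0,0],[-0.8,-0.1,0.1,0,0,0],[-0.5,-0.1,0.1,0,0,0],[-0.2,0,0,0,0,0],[0,0,0,0,0,0],[0,0,0,0,0,0],[0,0,0,0,0,0],[0,0,0,0,0,0]],
  ],
)

```text
t: 14.55
ee_pos: [0.4807, -0.3157, 0.3824]
eef_rot: [2.22, 2.223, 0.0]
ft_force: [0.3, 0.0, -0.2]
width: 0.0856
gripper_force: 0.0
```

```bash
python3 - <<'E'
from h import *
import pickle
W=snap("wrist");pickle.dump(W,open("d3.pkl","wb"))
u,v=proj(W,(.479,-.327,.036));print(u,v,ctrl.sense()["ee_pos"])
o=warp(W,(.479,-.327),.055,.045,7)
hsv=cv2.cvtColor(W["image"],cv2.COLOR_BGR2HSV)
m=cv2.inRange(hsv,(3,120,60),(22,255,255));n,l,st,c=cv2.connectedComponentsWithStats(m);print([(s.tolist(),q.round(1).tolist()) for s,q in zip(st[1:],c[1:]) if s[4]>150])
cv2.imwrite("pics/c2.png",np.hstack([cv2.resize(o,(500,500)),cv2.resize(W["image"],(300,225)).repeat(1,0) if 0 else cv2.copyMakeBorder(cv2.resize(W["image"],(300,225)),0,275,0,0,0)]))
E
```

```text
275.83033785384373 198.05609299408027 [ 0.48064494 -0.31584169  0.38238519]
[([443, 73, 117, 243, 8515], [497.1, 152.8]), ([465, 125, 95, 233, 10932], [527.1, 268.5]), ([71, 167, 71, 58, 2933], [106.3, 195.2]), ([250, 174, 55, 59, 2571], [277.0, 203.8])]
```

View pics/c2.png

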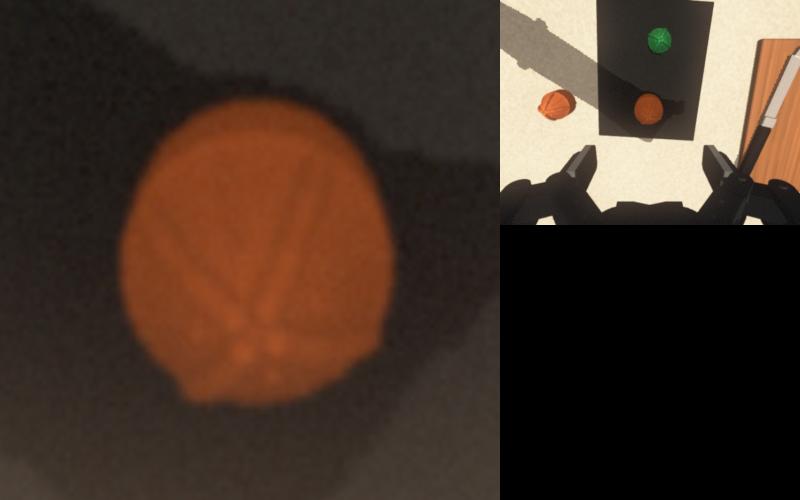

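The far cone is at wrist (277,204), in the gripper's shadow; tip and rib bumps are only faintly seen. I'll look from straight above and closer.

>>> drive_tool(
  steps=[
    [[-0.3,0,0.3,0,0,0],[-0.6,0,0.5,0,0,0],[-0.6,0,0.5,0,0,0],[-0.5,0,0.5,0,0,0],[-0.2,0,0.2,0,0,0],[0,0,0,0,0,0],[0,0,0,0,0,0],[0,0,0,0,0,0]],
  ],
)

```text
t: 15.6
ee_pos: [0.4811, -0.4036, 0.3034]
eef_rot: [2.219, 2.222, 0.001]
ft_force: [-0.2, 0.6, 0.4]
width: 0.0853
gripper_force: 0.0
```

```bash
python3 - <<'E'
from h import *
import pickle
W0=pickle.load(open("d3.pkl","rb"));W=snap("wrist");pickle.dump(W,open("d4.pkl","wb"))
print(ctrl.sense()["ee_pos"],W["position"],proj(W,(.479,-.327,.072)))
o=warp(W,(.479,-.327),.036,.035,7)
o=cv2.convertScaleAbs(cv2.resize(o,(560,560)),alpha=1.6)
cv2.imwrite("pics/c3.png",o)
E
```

```text
[ 0.48100552 -0.40373224  0.30333515] [ 0.48186762 -0.32867106  0.27271453] (np.float64(272.827846926308), np.float64(101.20995127952385))
```

View pics/c3.png

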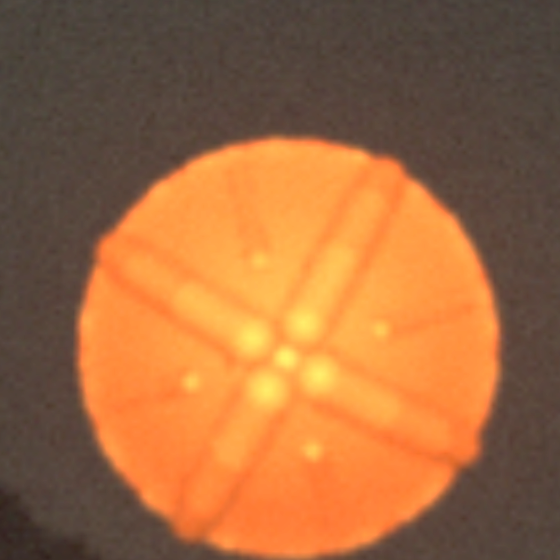

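The overhead view is sharp: the collar circle (289,346) r=210 px gives 52.5 mm across, centred at (0.480, -0.335). The bold ribs run at -29°/+61°, so a +35° turn matches the shaft's +6°. I'll grasp it.

>>> drive_tool(
  steps=[
    [[0.5,-0.02,0,0,0,0],[0.6,0,0.2,0,0,0],[0.5,0,0.4,0,0,0],[0.11,0,0.5,0,0,0],[0,0,0.6,0,0,0],[0,0,0.6,0,0,0],[0,0,0.4,0,0,0],[0,0,0.2,0,0,0]],
  ],
)

```text
t: 16.65
ee_pos: [0.4796, -0.3357, 0.1858]
eef_rot: [-2.221, -2.221, 0.0]
ft_force: [-0.0, 0.4, 0.1]
width: 0.0855
gripper_force: 0.0
```

>>> drive_tool(
  steps=[
    [[0,0,0.03,0,0,0],[0,0,0,0,0,0],[0,0,0,0,0,0],[0,0,0,0,0,0],[0,0,0,0,0,0],[0,0,0,0,0,0],[0,0,0,0,0,0],[0,0,0,0,0,0]],
  ],
  gripper=-1,
  force=50,
)

```text
t: 17.65
ee_pos: [0.4802, -0.3364, 0.1863]
eef_rot: [2.22, 2.22, 0.001]
ft_force: [0.1, 0.3, 5.7]
width: 0.0501
gripper_force: 52.2
```

>>> drive_tool(
  steps=[
    [[0,0,-0.2,0,0,0],[0,0,-0.5,0,0,0],[0,0,-0.8,0,0,0],[0,0,-0.9,0,0,0],[0,0,-0.9,0,0,0],[0.3,0,-0.9,0,0,0],[0.6,0,-0.6,0,0,0],[0.9,0,-0.2,0,0,0]],
  ],
)

```text
t: 18.65
ee_pos: [0.4792, -0.2645, 0.3866]
eef_rot: [2.223, 2.217, -0.0]
ft_force: [1.2, 1.1, -1.5]
width: 0.0503
gripper_force: 52.1
```

>>> drive_tool(
  steps=[
    [[1,0,0,0,0,0],[1,0,0,0,0,0],[1,0.1,0,0,0,0],[1,0.1,0,0,0,0],[1,0.1,0,0,0,0],[1,0,0,0,0,0],[1,0,0,0,0,0],[0.7,0,0,0,0,0]],
  ],
)

```text
t: 19.65
ee_pos: [0.4907, 0.0462, 0.3845]
eef_rot: [-2.217, -2.223, 0.002]
ft_force: [0.1, 0.1, -1.1]
width: 0.0504
gripper_force: 52.1
```

>>> drive_tool(
  steps=[
    [[0.4,0,0,0,0,0],[0.1,0,0,0,0,0],[0,0,0,0,0,-0.7],[0,0,0,0,0,-0.9],[0,0,0,0,0,-0.9],[0,0,0,0,0,-0.7],[0,0,0,0,0,-0.3],[0,0,0,0,0,0]],
  ],
)

```text
t: 20.65
ee_pos: [0.4917, 0.0623, 0.385]
eef_rot: [1.455, 2.784, -0.002]
ft_force: [0.4, -0.0, -1.4]
width: 0.05
gripper_force: 52.1
```

```bash
python3 - <<'E'
from h import *
s=ctrl.sense();W=snap("wrist");m=R.from_rotvec(s["eef_rot"]).as_matrix()
print(s["ee_pos"],s["width"],s["gripper_force"],np.degrees(np.arctan2(m[1,1],m[0,1])),m[:,2].round(4))
d=np.array([0.4922,0.065,0])-s["ee_pos"];print("tool units",(m.T@[d[0],d[1],0])/.04)
o=np.zeros((560,800,3),np.uint8);o[:420,:560]=W["image"];S=snap("side")["image"][110:260,200:350];C=snap("scene")["image"][110:260,220:370]
o[:240,560:]=cv2.resize(S,(240,240));o[250:490,560:]=cv2.resize(C,(240,240));cv2.imwrite("pics/k1.png",o)
E
```

```text
[0.49171303 0.06227987 0.38495905] 0.04995539715737201 52.091891169548035 34.80050916410531 [-4.0e-04 -1.1e-03 -1.0e+00]
tool units [ 4.88922007e-02  4.88077088e-02 -7.93469236e-05]
```

View pics/k1.png

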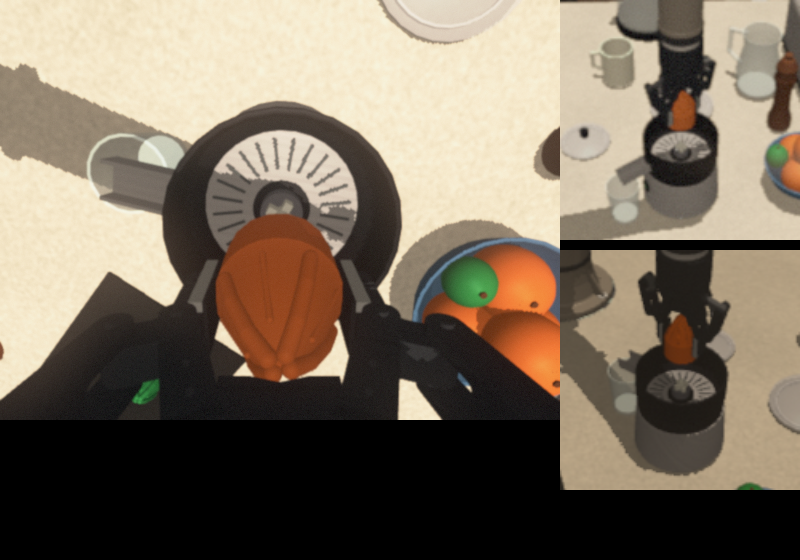

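The cone is held upright over the bowl with the shaft at about (283,205). I correct by about 1.5 mm and descend, watching the force.

>>> drive_tool(
  steps=[
    [[0.02,0.03,0.2,0,0,0],[0,0,0.3,0,0,0],[0,0,0.3,0,0,0],[0,0,0.2,0,0,0],[0,0,0.15,0,0,0],[0,0,0.05,0,0,0],[0,0,0,0,0,0],[0,0,0,0,0,0]],
  ],
)

```text
t: 21.8
ee_pos: [0.4923, 0.0654, 0.3375]
eef_rot: [1.45, 2.786, 0.001]
ft_force: [-0.5, -0.5, -1.5]
width: 0.0504
gripper_force: 52.1
```

>>> drive_tool(
  steps=[
    [[0,0,0.05,0,0,0],[0,0,0.05,0,0,0],[0,0,0.05,0,0,0],[0,0,0.05,0,0,0],[0,0,0.05,0,0,0],[0,0,0,0,0,0],[0,0,0,0,0,0],[0,0,0,0,0,0]],
  ],
)

```text
t: 22.8
ee_pos: [0.4922, 0.0654, 0.3272]
eef_rot: [1.45, 2.787, 0.0]
ft_force: [0.5, -0.1, -0.7]
width: 0.0503
gripper_force: 52.1
```

>>> drive_tool(
  steps=[
    [[-0.02,0,0.05,0,0,0],[0,0,0.05,0,0,0],[0,0,0.03,0,0,0],[0,0,0.03,0,0,0],[0,0,0,0,0,0],[0,0,0,0,0,0],[0,0,0,0,0,0],[0,0,0,0,0,0]],
  ],
)

```text
t: 23.8
ee_pos: [0.4926, 0.0647, 0.3208]
eef_rot: [1.45, 2.787, 0.0]
ft_force: [-0.2, 0.1, -2.2]
width: 0.0501
gripper_force: 52.1
```

>>> drive_tool(
  steps=[
    [[0,0,0.03,0,0,0],[0,0,0.03,0,0,0],[0,0,0.03,0,0,0],[0,0,0.01,0,0,0],[0,0,0,0,0,0],[0,0,0,0,0,0],[0,0,0,0,0,0],[0,0,0,0,0,0]],
  ],
)

```text
t: 24.8
ee_pos: [0.4926, 0.0647, 0.3167]
eef_rot: [1.45, 2.787, 0.0]
ft_force: [0.3, -0.4, -1.9]
width: 0.05
gripper_force: 52.1
```

It has passed the spline tops (0.320) without force, so it is meshed. I go on down to the shoulder.

>>> drive_tool(
  steps=[
    [[0,0,0.04,0,0,0],[0,0,0.04,0,0,0],[0,0,0.04,0,0,0],[0,0,0.03,0,0,0],[0,0,0,0,0,0],[0,0,0,0,0,0],[0,0,0,0,0,0],[0,0,0,0,0,0]],
  ],
)

```text
t: 25.8
ee_pos: [0.4926, 0.0647, 0.3107]
eef_rot: [1.451, 2.787, 0.0]
ft_force: [-0.8, -0.3, -1.0]
width: 0.0503
gripper_force: 52.1
```

>>> drive_tool(
  steps=[
    [[0,0,0.04,0,0,0],[0,0,0.03,0,0,0],[0,0,0,0,0,0],[0,0,0,0,0,0],[0,0,0,0,0,0],[0,0,0,0,0,0],[0,0,0,0,0,0],[0,0,0,0,0,0]],
  ],
)

```text
t: 26.8
ee_pos: [0.4927, 0.0647, 0.308]
eef_rot: [1.45, 2.786, 0.0]
ft_force: [-0.5, -0.5, 4.6]
width: 0.0502
gripper_force: 52.3
```

On the shoulder. Now I press.

>>> drive_tool(
  steps=[
    [[0,0,0.03,0,0,0],[0,0,0.03,0,0,0],[0,0,0.03,0,0,0],[0,0,0.03,0,0,0],[0,0,0,0,0,0],[0,0,0,0,0,0],[0,0,0,0,0,0],[0,0,0,0,0,0]],
  ],
)

```text
t: 27.8
ee_pos: [0.4928, 0.0647, 0.3037]
eef_rot: [1.45, 2.786, 0.001]
ft_force: [-1.7, -0.9, 7.1]
width: 0.0503
gripper_force: 52.5
```

>>> drive_tool(
  steps=[
    [[0,0,0.03,0,0,0],[0,0,0.02,0,0,0],[0,0,0,0,0,0],[0,0,0,0,0,0],[0,0,0,0,0,0],[0,0,0,0,0,0],[0,0,0,0,0,0],[0,0,0,0,0,0]],
  ],
)

```text
t: 28.8
ee_pos: [0.4927, 0.0647, 0.3021]
eef_rot: [1.45, 2.786, 0.001]
ft_force: [-2.4, -1.0, 9.1]
width: 0.0503
gripper_force: 52.9
```

>>> drive_tool(
  steps=[
    [[0,0,0.02,0,0,0],[0,0,0.02,0,0,0],[0,0,0,0,0,0],[0,0,0,0,0,0],[0,0,0,0,0,0],[0,0,0,0,0,0],[0,0,0,0,0,0],[0,0,0,0,0,0]],
  ],
)

```text
t: 29.8
ee_pos: [0.4928, 0.0647, 0.3019]
eef_rot: [1.45, 2.785, 0.001]
ft_force: [-5.6, -1.8, 17.7]
width: 0.0503
gripper_force: 53.6
```

>>> drive_tool(
  steps=[
    [[0,0,0.02,0,0,0],[0,0,0,0,0,0],[0,0,0,0,0,0],[0,0,0,0,0,0],[0,0,0,0,0,0],[0,0,0,0,0,0],[0,0,0,0,0,0],[0,0,0,0,0,0]],
  ],
)

```text
t: 30.8
ee_pos: [0.4929, 0.0647, 0.3019]
eef_rot: [1.45, 2.785, 0.002]
ft_force: [-6.2, -0.8, 20.5]
width: 0.0498
gripper_force: 53.9
```

The shaft is at its lower stop: z stays at 0.3019, about 8 mm below first contact, while the force climbs to about 20 N. That is far under the 60 N limit, so I hand in.

```bash
python3 -c "
from workcell import ctrl
print(ctrl.finish_job())"
```

```text
the job is handed in; nothing more can be done
None
```

The job is handed in with the cover standing upright on the free counter at left and the large orange cone meshed on the shaft, still gripped and pressed to the lower stop (about 8 mm, 20 N); the hand-in gave no verdict.

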